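# Shut the order printer's lid until it locks, then feed

### The job

The kitchen order printer has just been given a new paper roll and its lid still stands open. Swing the lid down and press on its free edge, the one away from the hinge, until the spring catch clicks and the lid stays shut on its own, never pushing harder than 25 N; take the fingers off the lid, then press the round blue feed key on the printer's front strip right down and let it come back up. Leave the other things on the table where they are.

Things in the scene. Friction and masses are not known exactly. Their poses are not given: they have to be found in the camera images.
- printer: black kitchen order printer, about 129 x 129 mm and 120 mm high, fixed to the table; origin at the centre of its underside; its x axis points from its front (the feed key side, roughly towards the robot) to the hinge at its back, y along the hinge to its left, z up
- lid_hinge (a point): point half-way along the lid's hinge line, which runs along the printer's y axis: 60 mm behind the printer's centre, 102 mm up
- lid_edge (a point): point on the lid's outer (top) face, mid-width, 12 mm in from its free front edge; 83 mm from the hinge line along the lid, 18 mm outward of it; moves with the lid: its x axis points along the lid to the hinge, z outward. The lid is a slab 128 mm wide, 21 mm thick, 99 mm from free edge to back, with a thin roller under the free edge
- printer_lid (a joint): lid angle, rad: 0 flush with the front strip (outer face level at 120 mm), 1.2 nearly upright. Stiff hinge, stays where left; a sprung plunger lifts an unlocked lid to about 0.2. The catch takes 5 to 12 N at the free edge and locks the lid between 0.01 and 0.125 (1 to 10 mm proud): where differs per printer and cannot be seen; 1 mm below that it meets a nearly hard stop
- feed_top (a point): centre of the top of the round blue feed key, 17 mm across, which stands 9 mm above the printer's flat front strip (strip 28 mm deep, in front of the lid, its top at 120 mm), right of the printer's middle
- feed_key (a joint): travel of the feed key in m: 0 released, 0.004 pressed all the way down (about 4 N); springs back
- order_pad: purple spiral order pad 140 x 99 x 14 mm lying right of the printer; origin at the centre of its underside; leave alone
- stapler: black stapler 133 mm long, 50 mm high, right of the printer; leave alone
- pen: white pen 145 mm long lying on the order pad; leave alone
- tape_roll: roll of brown tape 92 mm across, 48 mm high, left of the printer; leave alone
- scissors: blue-handled scissors 199 mm long, 9 mm high, left of the printer; leave alone
Things that resemble listed ones, but are neither listed nor needed, are in the scene too. There is more than one size of the printer; the one meant has the size given above.

How it is judged:
On the way, in this order (a step that is already met when the one before it is completed fails the run):
1. the lid is locked: it stays below 0.135 rad with nothing touching it (value of joint printer_lid below 0.135 rad and contact force between each of the arm, the fingers and printer below 0.3 N), for 0.3 s.
2. then the feed key is pressed down (3 mm or more of its 4 mm) (value of joint feed_key above 0.003 m and value of joint printer_lid below 0.135 rad), for 0.05 s.
At the end, for the whole second after the job is handed in: the lid stays locked on its own below 0.135 rad (an unlocked lid springs up to about 0.2) and the feed key has come back up to within 1 mm (value of joint printer_lid below 0.135 rad and value of joint feed_key below 0.001 m); the robot touches nothing.
It fails at once if the printer is pressed or pushed with more than 25 N (contact force between any of the arm, the fingers and printer above 25 N).
It fails at once if the feed key is pressed while the lid is not locked (value of joint feed_key above 0.002 m and value of joint printer_lid above 0.15 rad).
It fails at once if one of the other things is moved by more than 2 cm (distance of any of order_pad, stapler, pen, tape_roll, scissors from where it was at the start of the episode above 0.02 m).
It also fails if it takes over 45 s, if anything falls off the work surface, if the arm or the gripper's body presses on something with over 40 N, if the wrist force passes 120 N, or if a joint passes its speed limit or range.

### The arm

A 7-joint arm with a two-finger parallel gripper is mounted at the origin on a cart in front of the work surface, level with it; the furniture and walls round the work are solid. World frame = base frame: x ahead of the robot, y to its left, z up, the work surface at z = 0. Lengths are in m, angles in rad, forces in N, time in s.
With the tool pointing down it reaches from about 0.4 to 0.75 m from the base axis. Payload 19.5 kg.
Tool frame: the origin (TCP) lies where the fingers leave the gripper's body, on its centre line; the fingertips stand bot.tip_reach ahead of it and the grasp point (between the pads) lies 54 mm ahead of it (bot.tip_reach is the distance from the TCP to the fingertips, in m); z points along the fingers, y is the direction in which the jaws open and shut (so a half turn about z gives the same grasp; the last joint's range is limited). The gripper opens to 85 mm and grips with 20 to 120 N. Pads are 22 mm wide; open, the fingers measure 114 mm over their backs; the gripper's body (76 mm by 85 mm) begins 54 mm behind the grasp point. The pads swing forward as they close: fully open they stand 13 mm farther back than shut.
Start: joints at [-1.212, 0.707, -0.028, 1.485, 0.022, 0.951, -0.075], TCP at [0.224, 0.529, 0.304] pointing down, gripper open.
Joint ranges: [-2.71, 2.71], [-0.32, 2.16], [-1.57, 1.52], [0, 2.45], [-1.46, 4.6], [0, 2.02], [-2.83, 2.83]. Speed limits (rad/s): [1.89, 1.89, 2.57, 2.57, 3.01, 3.01, 3.01].

### API

Orientations are given as a 3x3 rotation matrix whose columns are the frame's x, y, z axes.
In Python, from bench import bot gives the robot as it stands. The module is installed in compiled form; this text tells all that it offers.
- The arm moves only by the tool apply_moves, never from a script. Its argument "rows" is a list of rows, each an object of numbers: "ax", "ay", "az": the turn, a rotation vector about the tool's x, y, z in degrees; "x", "y", "z": the shift along the tool's x, y, z in mm; "hand": the closure in counts, from 0 (fully open) to 255 (shut). A call has 1 to 8 rows; each row is the pose to reach, as a shift and turn from the pose measured when the call began, along the tool's axes at that moment; what a row does not reach only later rows make up. A row lasts 1/8 s, in which the tool goes at most 62.5 mm and 10.7 degrees, less where a joint would pass 70% of its speed; a pose out of reach is approached as far as the arm can. A call with a gripper value outside its range is refused whole. The fingers move at their own pace and stop on an object; the grip force is fixed at half the most. Time passes only in rows, so rows that repeat a pose let the fingers close. It gives the time, the measured TCP pose, the force and the opening at its end, in the units of the state.
- bot.observe(): the state, without advancing time (a new reading comes with each control period).
- bot.camera(name): name is "scene" or "top"; returns the picture (480x640x3 uint8, red, green, blue); there is no depth.
- bot.get_calibration(name): a dict with "fx", "fy", "cx", "cy" (pixels), "extrinsics" (4x4, takes a point from camera to world coordinates). Camera axes: x right, y down, z forward; pixel columns grow to the right and rows downward; lengths in m; the calibration is good to about 2 mm. A picture is of the moment at which its call begins. get_calibration takes no time and is no camera call.
- bot.hand_in(): hands the job in, once; it reports no verdict.
The state is a dict: "time": time; "joints": joint angles; "joint_velocities": joint speeds; "joint_torque": joint torques, N m; "tool_pos": TCP position; "orientation": TCP orientation; "wrist_force": force on the tool from outside, world axes, zero at the start; "moment": the same for the moment, N m; "width": finger opening in m.
Only numpy, scipy, OpenCV 4.12 (cv2) and the standard library are available. Lean on these libraries where they do the work, as an engineer would, in place of code of your own. Each camera call takes 0.05 s, during which the arm holds its last target.

## Working session

There is one attempt and no reset: what is moved stays moved. The work goes in short steps, Python scripts to look and compute and a tool call to move; the robot and the scene stay as the last step left them, time stands still between calls to the robot, and variables do not carry over. Pictures are saved under pics/ and viewed, and the job is handed in when it is done.

Besides the shell and the picture viewer there is one more tool, called after "Request:" by a JSON object that holds its "fn" and its "kwargs". apply_moves: Moves the arm, as the interface text tells. Its arguments: {"type":"object","properties":{"rows":{"type":"array","items":{"type":"object","properties":{"ax":{"type":"number"},"ay":{"type":"number"},"az":{"type":"number"},"x":{"type":"number"},"y":{"type":"number"},"z":{"type":"number"},"hand":{"type":"number"}}}}},"required":["rows"]}

```bash
mkdir -p pics
python3 - <<'E'
from bench import bot
import cv2,numpy as np
np.set_printoptions(precision=4,suppress=True)
for n in("scene","top"):
    im=bot.camera(n); cv2.imwrite(f"pics/{n}0.png",im[:,:,::-1]); c=bot.get_calibration(n)
    print(n,c["fx"],c["fy"],c["cx"],c["cy"]);print(c["extrinsics"])
s=bot.observe()
for k in s: print(k,s[k])
print(bot.tip_reach)
E
```

```text
scene 547.9822456036637 547.9822456036637 320.72040235121636 237.09527182758112
[[ 0.7865 -0.4337  0.4397 -0.0614]
 [-0.6176 -0.5549  0.5574 -0.7261]
 [ 0.0023 -0.7099 -0.7043  1.0842]
 [ 0.      0.      0.      1.    ]]
top 449.69416842532195 449.69416842532195 315.98758749323815 246.10305173275484
[[ 0.1835 -0.9632  0.1963  0.3833]
 [-0.983  -0.18    0.0357  0.0213]
 [ 0.0009 -0.1995 -0.9799  0.9716]
 [ 0.      0.      0.      1.    ]]
time 0.1
joints [-1.2117  0.707  -0.0276  1.4849  0.022   0.9509 -0.0755]
joint_velocities [-0.0002 -0.0009 -0.0011 -0.0014 -0.0017 -0.0018  0.0005]
joint_torque [  0.0042 -88.4288   1.2382 -23.6455   0.0173   0.005    0.    ]
tool_pos [0.2243 0.5293 0.3035]
orientation [[-0.9208  0.3901 -0.0003]
 [ 0.3901  0.9208 -0.0008]
 [-0.     -0.0009 -1.    ]]
wrist_force [-0.2348  0.5342 -0.0336]
moment [-0.0012  0.0398  0.0307]
width 0.08516606626824733
0.0726
```

View pics/scene0.png

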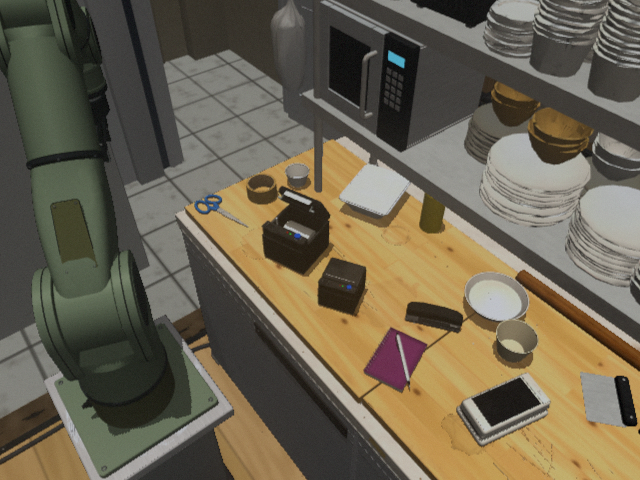

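View pics/top0.png

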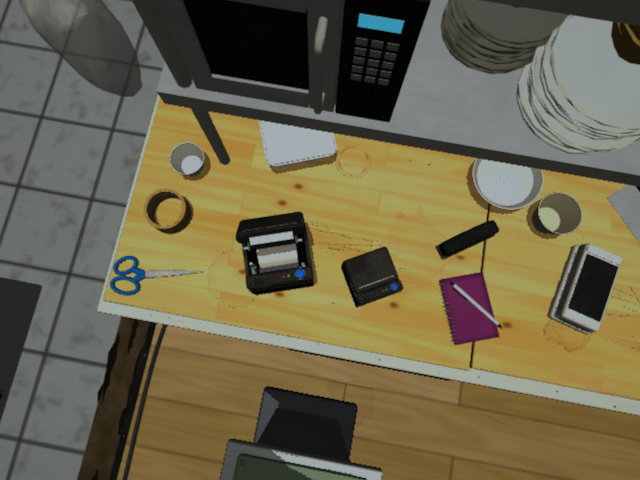

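The open printer is at top-view px (275,255). A smaller closed look-alike sits at (372,275). I'll zoom in to pick points.

Run:
```python
import cv2
a=cv2.imread("pics/top0.png")[200:310,220:340]; cv2.imwrite("pics/tz.png",cv2.resize(a,None,fx=5,fy=5,interpolation=cv2.INTER_CUBIC)*1)
a=cv2.imread("pics/scene0.png")[175:285,245:365]; a=cv2.convertScaleAbs(a,alpha=1.6,beta=20);cv2.imwrite("pics/sz.png",cv2.resize(a,None,fx=5,fy=5,interpolation=cv2.INTER_CUBIC))
```

```text
(no output)
```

View pics/tz.png

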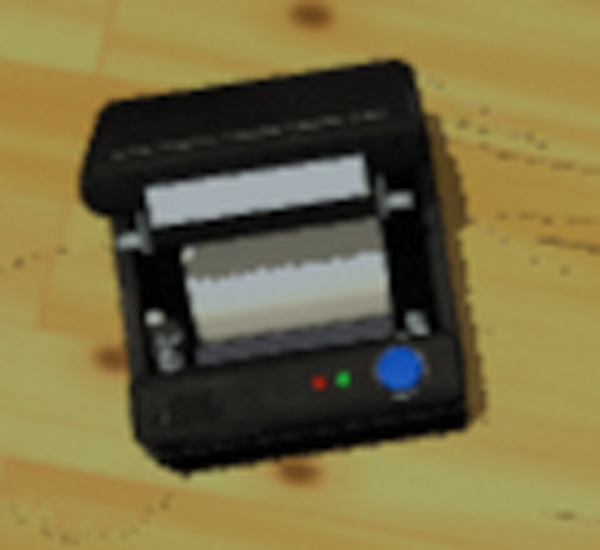

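View pics/sz.png

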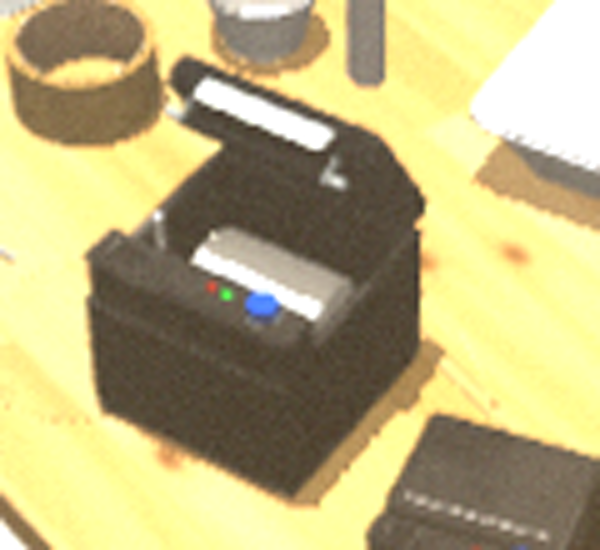

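```bash
cat > h.py <<'E'
import numpy as np,cv2
from bench import bot
np.set_printoptions(precision=4,suppress=True)
def ray(n,p):
    c=bot.get_calibration(n);E=np.array(c["extrinsics"])
    d=E[:3,:3]@np.array([(p[0]-c["cx"])/c["fx"],(p[1]-c["cy"])/c["fy"],1.]);return E[:3,3],d/np.linalg.norm(d)
def plane(n,p,z):
    o,d=ray(n,p);return o+d*(z-o[2])/d[2]
def tri(p1,p2):
    a,u=ray("top",p1);b,v=ray("scene",p2)
    t=np.linalg.lstsq(np.c_[u,-v],b-a,rcond=None)[0];return (a+u*t[0]+b+v*t[1])/2,np.linalg.norm(a+u*t[0]-b-v*t[1])
def proj(n,X):
    c=bot.get_calibration(n);E=np.linalg.inv(np.array(c["extrinsics"]));q=E[:3,:3]@X+E[:3,3]
    return np.array([c["fx"]*q[0]/q[2]+c["cx"],c["fy"]*q[1]/q[2]+c["cy"]])
E
python3 - <<'E'
from h import *
C={}
for n,(x0,y0,x1,y1) in(("top",(220,200,340,310)),("scene",(245,175,365,285))):
    im=cv2.imread(f"pics/{n}0.png")[y0:y1,x0:x1]
    h=cv2.cvtColor(im,cv2.COLOR_BGR2HSV);m=cv2.inRange(h,(105,150,110),(125,255,255))
    k,l,s,ce=cv2.connectedComponentsWithStats(m);
    for i in range(1,k): print(n,s[i],ce[i]+[x0,y0])
    i=1+np.argmax(s[1:,4]);C[n]=ce[i]+[x0,y0]
print(tri(C["top"],C["scene"]), [plane(n,C[n],.128) for n in C])
T=lambda x,y:(220+(x-2)/5,200+(y-2)/5); S=lambda x,y:(245+(x-2)/5,175+(y-2)/5)
for p in((105,410),(295,497),(420,360)): print("base",plane("scene",S(*p),0))
for p in((88,255),(300,340)): print("scene strip front z.12",plane("scene",S(*p),.12))
for p in((140,440),(467,405),(133,382),(460,340)): print("top strip z.12",plane("top",T(*p),.12))
for p in((85,205),(100,105),(410,62),(432,140)): print("top lid z.19/.2",plane("top",T(*p),.19))
print("LEDs z.12",plane("top",T(318,382),.12),plane("top",T(343,379),.12))
print("lid corner tri", tri(T(82,205),S(172,85)))
E
```

```text
top [75 69  9  9 60] [299.3667 273.1833]
scene [49 59  6  4 22] [296.7273 235.5   ]
(array([0.4947, 0.074 , 0.125 ]), np.float64(0.0018450221982754741)) [array([0.4951, 0.0733, 0.128 ]), array([0.4921, 0.0718, 0.128 ])]
base [0.4514 0.165  0.    ]
base [0.4949 0.0513 0.    ]
base [0.6097 0.0893 0.    ]
scene strip front z.12 [0.4487 0.1617 0.12  ]
scene strip front z.12 [0.4973 0.0464 0.12  ]
top strip z.12 [0.4511 0.1651 0.12  ]
top strip z.12 [0.487  0.0456 0.12  ]
top strip z.12 [0.4723 0.1724 0.12  ]
top strip z.12 [0.5111 0.0529 0.12  ]
top lid z.19/.2 [0.5238 0.1903 0.19  ]
top lid z.19/.2 [0.5606 0.1931 0.19  ]
top lid z.19/.2 [0.5967 0.0868 0.19  ]
top lid z.19/.2 [0.5698 0.0735 0.19  ]
LEDs z.12 [0.4852 0.1031 0.12  ] [0.4881 0.094  0.12  ]
lid corner tri (array([0.5275, 0.1957, 0.1697]), np.float64(0.0006429206186010863))
```

Request:
{"fn": "apply_moves", "kwargs": {"rows": [{"x": -55,"y": -23,"az": -5,"hand": 255},{"x": -110,"y": -46,"az": -10,"hand": 255},{"x": -165,"y": -69,"az": -15,"hand": 255},{"x": -220,"y": -92,"az": -20,"hand": 255},{"x": -275,"y": -115,"az": -25,"hand": 255},{"x": -330,"y": -138,"az": -30,"hand": 255},{"x": -385,"y": -161,"az": -36,"hand": 255},{"x": -440,"y": -183,"az": -41.5,"hand": 255}]}}

```text
validation failed for argument at $.ro...
```

Request:
{"fn": "apply_moves", "kwargs": {"rows": [{"x": -55,"y": -23,"z": 0,"ax": 0,"ay": 0,"az": -5,"hand": 255},{"x": -110,"y": -46,"z": 0,"ax": 0,"ay": 0,"az": -10,"hand": 255},{"x": -165,"y": -69,"z": 0,"ax": 0,"ay": 0,"az": -15,"hand": 255},{"x": -220,"y": -92,"z": 0,"ax": 0,"ay": 0,"az": -20,"hand": 255},{"x": -275,"y": -115,"z": 0,"ax": 0,"ay": 0,"az": -25,"hand": 255},{"x": -330,"y": -138,"z": 0,"ax": 0,"ay": 0,"az": -30,"hand": 255},{"x": -385,"y": -161,"z": 0,"ax": 0,"ay": 0,"az": -36,"hand": 255},{"x": -440,"y": -183,"z": 0,"ax": 0,"ay": 0,"az": -41,"hand": 255}]}}

```text
time: 1.1
tool_pos: [0.5592, 0.1874, 0.3036]
orientation: [[-0.95, -0.312, -0.001], [-0.312, 0.95, -0.001], [0.001, -0.001, -1.0]]
wrist_force: [1.0, 1.0, 1.0]
width: -0.0002
```

Request:
{"fn": "apply_moves", "kwargs": {"rows": [{"x": -12,"y": -24,"z": 0,"ax": 0,"ay": 0,"az": 0,"hand": 255},{"x": -24,"y": -48,"z": 0,"ax": 0,"ay": 0,"az": 0,"hand": 255},{"x": -24,"y": -48,"z": 25,"ax": 0,"ay": 0,"az": 0,"hand": 255},{"x": -24,"y": -48,"z": 25,"ax": 0,"ay": 0,"az": 0,"hand": 255}]}}

```text
time: 1.6
tool_pos: [0.5964, 0.149, 0.2772]
orientation: [[-0.95, -0.312, -0.004], [-0.312, 0.95, -0.002], [0.004, -0.0, -1.0]]
wrist_force: [-0.4, 0.2, 0.6]
width: -0.0001
```

```bash
python3 - <<'E'
from h import *
s=bot.observe();print(s["tool_pos"],s["wrist_force"],bot.tip_reach)
for n in("top","scene"):
    im=bot.camera(n)[:,:,::-1];cv2.imwrite(f"pics/{n}1.png",im)
    tip=s["tool_pos"]+np.array(s["orientation"])[:,2]*bot.tip_reach; print(n,proj(n,tip))
    a=im[130:310,200:360]; cv2.imwrite(f"pics/{n}1z.png",cv2.convertScaleAbs(cv2.resize(a,(533,600),interpolation=cv2.INTER_CUBIC),alpha=1.5,beta=20))
E
python3 -c "
import cv2,numpy as np
cv2.imwrite('pics/both1.png',cv2.resize(np.hstack([cv2.imread(f'pics/{n}1z.png') for n in('top','scene')]),(800,450)))"
```

```text
[0.5964 0.149  0.2772] [-0.3623  0.1733  0.635 ] 0.0726
top [266.9086 203.8555]
scene [310.827  179.7236]
```

View pics/both1.png

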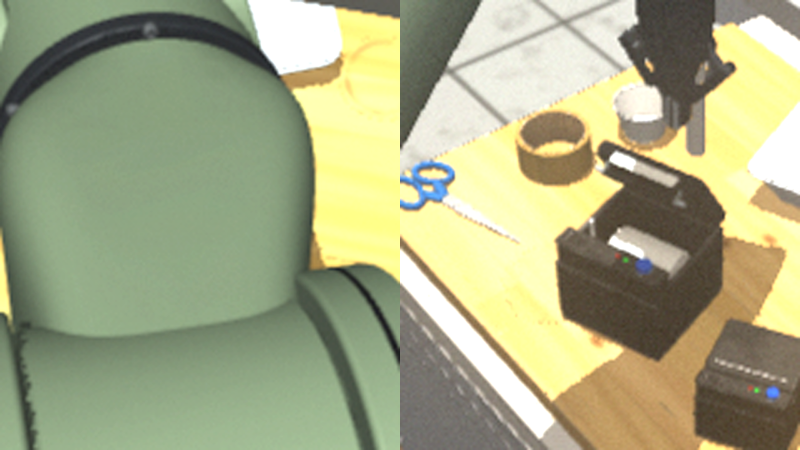

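Scene view (second panel) shows the closed fingertips above and behind the raised lid. I'll descend behind it, then sweep towards the robot.

Request:
{"fn": "apply_moves", "kwargs": {"rows": [{"x": -5,"y": 0,"z": 10,"ax": 0,"ay": 0,"az": 0,"hand": 255},{"x": -5,"y": 0,"z": 20,"ax": 0,"ay": 0,"az": 0,"hand": 255},{"x": -5,"y": 0,"z": 30,"ax": 0,"ay": 0,"az": 0,"hand": 255},{"x": -5,"y": 0,"z": 30,"ax": 0,"ay": 0,"az": 0,"hand": 255},{"x": 2,"y": 0,"z": 30,"ax": 0,"ay": 0,"az": 0,"hand": 255},{"x": 7,"y": 0,"z": 30,"ax": 0,"ay": 0,"az": 0,"hand": 255},{"x": 12,"y": 0,"z": 30,"ax": 0,"ay": 0,"az": 0,"hand": 255},{"x": 12,"y": 0,"z": 30,"ax": 0,"ay": 0,"az": 0,"hand": 255}]}}

```text
time: 2.7
tool_pos: [0.5853, 0.1457, 0.2494]
orientation: [[-0.95, -0.313, -0.0], [-0.313, 0.95, -0.001], [0.001, -0.001, -1.0]]
wrist_force: [0.4, -0.7, -0.1]
width: 0.0003
```

Request:
{"fn": "apply_moves", "kwargs": {"rows": [{"x": 3,"y": 0,"z": 0,"ax": 0,"ay": 0,"az": 0,"hand": 255},{"x": 6,"y": 0,"z": 0,"ax": 0,"ay": 0,"az": 0,"hand": 255},{"x": 9,"y": 0,"z": 0,"ax": 0,"ay": 0,"az": 0,"hand": 255},{"x": 12,"y": 0,"z": 0,"ax": 0,"ay": 0,"az": 0,"hand": 255}]}}

```text
time: 3.2
tool_pos: [0.5737, 0.1419, 0.2494]
orientation: [[-0.95, -0.313, -0.0], [-0.313, 0.95, -0.001], [0.001, -0.001, -1.0]]
wrist_force: [0.3, 1.2, 1.0]
width: -0.0
```

Request:
{"fn": "apply_moves", "kwargs": {"rows": [{"x": 3,"y": 0,"z": 0,"ax": 0,"ay": 0,"az": 0,"hand": 255},{"x": 6,"y": 0,"z": 0,"ax": 0,"ay": 0,"az": 0,"hand": 255},{"x": 9,"y": 0,"z": 0,"ax": 0,"ay": 0,"az": 0,"hand": 255}]}}

```text
time: 3.58
tool_pos: [0.5649, 0.139, 0.2494]
orientation: [[-0.95, -0.313, -0.0], [-0.313, 0.95, -0.001], [0.001, -0.001, -1.0]]
wrist_force: [0.5, 0.3, 0.6]
width: -0.0001
```

```bash
cat > look.py <<'E'
import sys
from h import *
im=bot.camera("scene")[:,:,::-1]
a=im[160:290,235:365]; cv2.imwrite(f"pics/{sys.argv[1]}.png",cv2.convertScaleAbs(cv2.resize(a,(600,600),interpolation=cv2.INTER_CUBIC),alpha=1.6,beta=25))
s=bot.observe();print(s["time"],s["tool_pos"],s["wrist_force"])
E
python3 look.py a1
```

```text
3.625 [0.5647 0.1389 0.2494] [-0.8077 -0.9179 -0.1436]
```

View pics/a1.png

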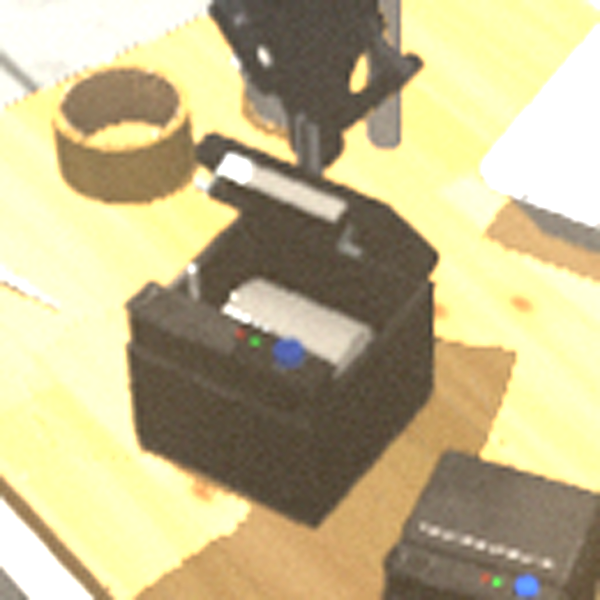

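Request:
{"fn": "apply_moves", "kwargs": {"rows": [{"x": 4,"y": 0,"z": 0,"ax": 0,"ay": 0,"az": 0,"hand": 255},{"x": 8,"y": 0,"z": -1,"ax": 0,"ay": 0,"az": 0,"hand": 255},{"x": 11,"y": 0,"z": 0,"ax": 0,"ay": 0,"az": 0,"hand": 255},{"x": 14,"y": 0,"z": 2,"ax": 0,"ay": 0,"az": 0,"hand": 255}]}}

```text
time: 4.12
tool_pos: [0.5512, 0.1345, 0.2474]
orientation: [[-0.95, -0.313, -0.0], [-0.313, 0.95, -0.001], [0.001, -0.001, -1.0]]
wrist_force: [0.2, -0.6, -0.0]
width: 0.0001
```

```bash
python3 look.py a2
```

```text
4.175 [0.5509 0.1344 0.2471] [-0.4675 -0.0097 -0.1961]
```

View pics/a2.png

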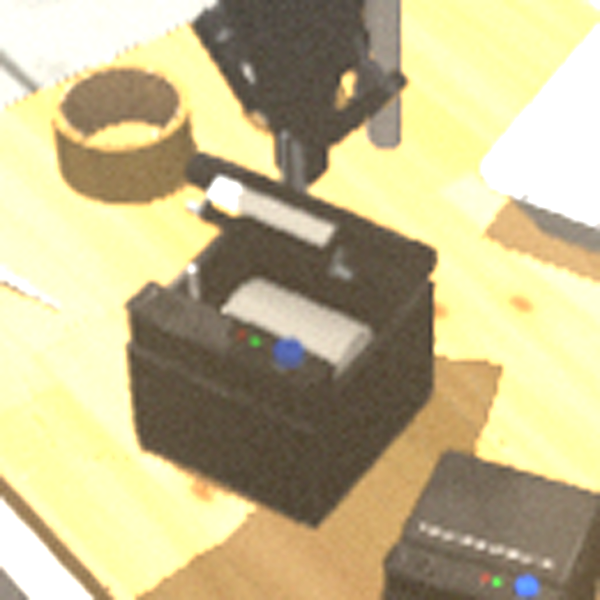

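Request:
{"fn": "apply_moves", "kwargs": {"rows": [{"x": 5,"y": 0,"z": 3,"ax": 0,"ay": 0,"az": 0,"hand": 255},{"x": 8,"y": 0,"z": 6,"ax": 0,"ay": 0,"az": 0,"hand": 255},{"x": 11,"y": 0,"z": 9,"ax": 0,"ay": 0,"az": 0,"hand": 255},{"x": 14,"y": 0,"z": 12,"ax": 0,"ay": 0,"az": 0,"hand": 255},{"x": 17,"y": 0,"z": 15,"ax": 0,"ay": 0,"az": 0,"hand": 255},{"x": 20,"y": 0,"z": 19,"ax": 0,"ay": 0,"az": 0,"hand": 255},{"x": 23,"y": 0,"z": 22,"ax": 0,"ay": 0,"az": 0,"hand": 255}]}}

```text
time: 5.05
tool_pos: [0.5288, 0.1271, 0.2248]
orientation: [[-0.95, -0.313, -0.001], [-0.313, 0.95, -0.001], [0.001, -0.001, -1.0]]
wrist_force: [0.4, 0.1, 0.0]
width: 0.0001
```

```bash
python3 look.py a3
```

```text
5.1 [0.5285 0.1269 0.2246] [ 0.9078 -0.1439 -0.8924]
```

View pics/a3.png

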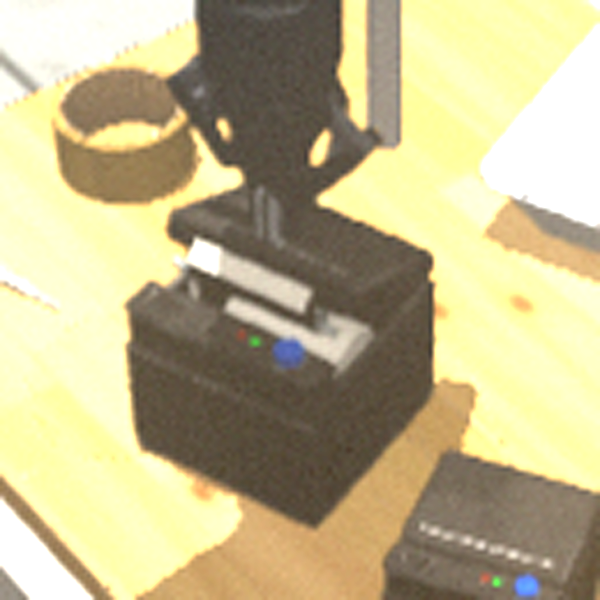

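Lid follows (about 0.4 rad) with negligible force. Continuing down towards the plunger.

Request:
{"fn": "apply_moves", "kwargs": {"rows": [{"x": 2,"y": 0,"z": 4,"ax": 0,"ay": 0,"az": 0,"hand": 255},{"x": 5,"y": 0,"z": 7,"ax": 0,"ay": 0,"az": 0,"hand": 255},{"x": 7,"y": 0,"z": 10,"ax": 0,"ay": 0,"az": 0,"hand": 255},{"x": 8,"y": 0,"z": 13,"ax": 0,"ay": 0,"az": 0,"hand": 255},{"x": 8,"y": 0,"z": 15,"ax": 0,"ay": 0,"az": 0,"hand": 255}]}}

```text
time: 5.72
tool_pos: [0.5208, 0.1244, 0.2094]
orientation: [[-0.95, -0.313, -0.002], [-0.313, 0.95, -0.001], [0.002, -0.001, -1.0]]
wrist_force: [-0.2, -0.2, 0.6]
width: 0.0003
```

Request:
{"fn": "apply_moves", "kwargs": {"rows": [{"x": 1,"y": 0,"z": 2,"ax": 0,"ay": 0,"az": 0,"hand": 255},{"x": 1,"y": 0,"z": 4,"ax": 0,"ay": 0,"az": 0,"hand": 255},{"x": 1,"y": 0,"z": 4,"ax": 0,"ay": 0,"az": 0,"hand": 255}]}}

```text
time: 6.1
tool_pos: [0.5197, 0.1241, 0.2054]
orientation: [[-0.95, -0.313, -0.002], [-0.313, 0.95, -0.001], [0.002, -0.001, -1.0]]
wrist_force: [-1.9, -0.0, 3.4]
width: 0.0002
```

Request:
{"fn": "apply_moves", "kwargs": {"rows": [{"x": 0,"y": 0,"z": 1,"ax": 0,"ay": 0,"az": 0,"hand": 255},{"x": 0,"y": 0,"z": 1,"ax": 0,"ay": 0,"az": 0,"hand": 255}]}}

```text
time: 6.35
tool_pos: [0.5196, 0.124, 0.2044]
orientation: [[-0.95, -0.313, -0.002], [-0.313, 0.95, -0.002], [0.003, -0.001, -1.0]]
wrist_force: [-1.2, -0.5, 4.4]
width: -0.0001
```

Request:
{"fn": "apply_moves", "kwargs": {"rows": [{"x": 0,"y": 0,"z": 1,"ax": 0,"ay": 0,"az": 0,"hand": 255},{"x": 0,"y": 0,"z": 1,"ax": 0,"ay": 0,"az": 0,"hand": 255}]}}

```text
time: 6.6
tool_pos: [0.5196, 0.124, 0.2034]
orientation: [[-0.95, -0.313, -0.002], [-0.313, 0.95, -0.002], [0.003, -0.001, -1.0]]
wrist_force: [-1.9, 0.3, 4.5]
width: 0.0002
```

Request:
{"fn": "apply_moves", "kwargs": {"rows": [{"x": 0,"y": 0,"z": 1,"ax": 0,"ay": 0,"az": 0,"hand": 255},{"x": 0,"y": 0,"z": 1,"ax": 0,"ay": 0,"az": 0,"hand": 255}]}}

```text
time: 6.85
tool_pos: [0.5194, 0.1239, 0.2025]
orientation: [[-0.95, -0.313, -0.003], [-0.313, 0.95, -0.002], [0.003, -0.001, -1.0]]
wrist_force: [-2.0, -1.3, 5.7]
width: -0.0001
```

Request:
{"fn": "apply_moves", "kwargs": {"rows": [{"x": 0,"y": 0,"z": 1,"ax": 0,"ay": 0,"az": 0,"hand": 255},{"x": 0,"y": 0,"z": 1,"ax": 0,"ay": 0,"az": 0,"hand": 255}]}}

```text
time: 7.1
tool_pos: [0.5193, 0.1239, 0.2016]
orientation: [[-0.95, -0.313, -0.003], [-0.313, 0.95, -0.002], [0.003, -0.001, -1.0]]
wrist_force: [-1.5, -0.7, 4.7]
width: 0.0001
```

Request:
{"fn": "apply_moves", "kwargs": {"rows": [{"x": 0,"y": 0,"z": 1,"ax": 0,"ay": 0,"az": 0,"hand": 255},{"x": 0,"y": 0,"z": 1,"ax": 0,"ay": 0,"az": 0,"hand": 255}]}}

```text
time: 7.35
tool_pos: [0.5193, 0.1239, 0.2006]
orientation: [[-0.95, -0.313, -0.003], [-0.313, 0.95, -0.002], [0.003, -0.001, -1.0]]
wrist_force: [-2.1, 0.3, 3.4]
width: 0.0001
```

Request:
{"fn": "apply_moves", "kwargs": {"rows": [{"x": 0,"y": 0,"z": 1,"ax": 0,"ay": 0,"az": 0,"hand": 255},{"x": 0,"y": 0,"z": 1,"ax": 0,"ay": 0,"az": 0,"hand": 255}]}}

```text
time: 7.6
tool_pos: [0.5192, 0.1238, 0.1995]
orientation: [[-0.95, -0.313, -0.003], [-0.313, 0.95, -0.002], [0.004, -0.001, -1.0]]
wrist_force: [-1.4, -1.0, 1.8]
width: 0.0001
```

Request:
{"fn": "apply_moves", "kwargs": {"rows": [{"x": 0,"y": 0,"z": 1,"ax": 0,"ay": 0,"az": 0,"hand": 255},{"x": 0,"y": 0,"z": 1,"ax": 0,"ay": 0,"az": 0,"hand": 255}]}}

```text
time: 7.85
tool_pos: [0.5192, 0.1238, 0.1984]
orientation: [[-0.95, -0.313, -0.003], [-0.313, 0.95, -0.002], [0.004, -0.001, -1.0]]
wrist_force: [0.2, -0.3, 1.0]
width: 0.0002
```

Request:
{"fn": "apply_moves", "kwargs": {"rows": [{"x": 0,"y": 0,"z": 1,"ax": 0,"ay": 0,"az": 0,"hand": 255},{"x": 0,"y": 0,"z": 1,"ax": 0,"ay": 0,"az": 0,"hand": 255}]}}

```text
time: 8.1
tool_pos: [0.5193, 0.1239, 0.1972]
orientation: [[-0.95, -0.313, -0.003], [-0.313, 0.95, -0.002], [0.003, -0.001, -1.0]]
wrist_force: [-0.1, 0.2, -0.6]
width: -0.0005
```

```bash
python3 look.py a4
```

```text
8.15 [0.5193 0.1239 0.1973] [-0.015  -0.9289 -0.8713]
```

View pics/a4.png

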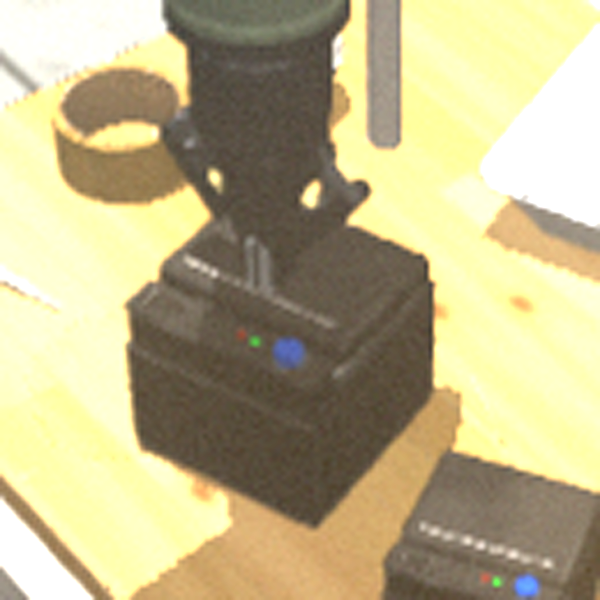

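Request:
{"fn": "apply_moves", "kwargs": {"rows": [{"x": 0,"y": 0,"z": 1,"ax": 0,"ay": 0,"az": 0,"hand": 255},{"x": 0,"y": 0,"z": 1,"ax": 0,"ay": 0,"az": 0,"hand": 255}]}}

```text
time: 8.4
tool_pos: [0.5193, 0.1239, 0.1962]
orientation: [[-0.95, -0.313, -0.003], [-0.313, 0.95, -0.002], [0.003, -0.001, -1.0]]
wrist_force: [-0.1, -0.6, -0.5]
width: 0.0003
```

Request:
{"fn": "apply_moves", "kwargs": {"rows": [{"x": 0,"y": 0,"z": 0.7,"ax": 0,"ay": 0,"az": 0,"hand": 255},{"x": 0,"y": 0,"z": 0.7,"ax": 0,"ay": 0,"az": 0,"hand": 255}]}}

```text
time: 8.65
tool_pos: [0.5193, 0.1239, 0.1954]
orientation: [[-0.95, -0.313, -0.003], [-0.313, 0.95, -0.002], [0.004, -0.001, -1.0]]
wrist_force: [-0.7, -0.6, -0.1]
width: -0.0001
```

Request:
{"fn": "apply_moves", "kwargs": {"rows": [{"x": 0,"y": 0,"z": 0.7,"ax": 0,"ay": 0,"az": 0,"hand": 255},{"x": 0,"y": 0,"z": 0.7,"ax": 0,"ay": 0,"az": 0,"hand": 255}]}}

```text
time: 8.9
tool_pos: [0.5193, 0.1239, 0.1947]
orientation: [[-0.95, -0.313, -0.003], [-0.313, 0.95, -0.002], [0.004, -0.001, -1.0]]
wrist_force: [0.2, -0.3, 1.7]
width: -0.0
```

Request:
{"fn": "apply_moves", "kwargs": {"rows": [{"x": 0,"y": 0,"z": 0.6,"ax": 0,"ay": 0,"az": 0,"hand": 255},{"x": 0,"y": 0,"z": 0.6,"ax": 0,"ay": 0,"az": 0,"hand": 255}]}}

```text
time: 9.15
tool_pos: [0.5192, 0.1239, 0.1942]
orientation: [[-0.95, -0.313, -0.003], [-0.313, 0.95, -0.002], [0.004, -0.001, -1.0]]
wrist_force: [-2.6, -0.1, 5.6]
width: 0.0001
```

Request:
{"fn": "apply_moves", "kwargs": {"rows": [{"x": 0,"y": 0,"z": 0.5,"ax": 0,"ay": 0,"az": 0,"hand": 255},{"x": 0,"y": 0,"z": 0.5,"ax": 0,"ay": 0,"az": 0,"hand": 255}]}}

```text
time: 9.4
tool_pos: [0.5191, 0.1238, 0.194]
orientation: [[-0.95, -0.313, -0.003], [-0.313, 0.95, -0.002], [0.004, -0.001, -1.0]]
wrist_force: [-2.6, -0.5, 8.9]
width: 0.0004
```

Request:
{"fn": "apply_moves", "kwargs": {"rows": [{"x": 0,"y": 0,"z": 0.5,"ax": 0,"ay": 0,"az": 0,"hand": 255},{"x": 0,"y": 0,"z": 0.5,"ax": 0,"ay": 0,"az": 0,"hand": 255}]}}

```text
time: 9.65
tool_pos: [0.5191, 0.1238, 0.1939]
orientation: [[-0.95, -0.313, -0.003], [-0.313, 0.95, -0.002], [0.003, -0.001, -1.0]]
wrist_force: [-4.1, -0.5, 11.0]
width: -0.0001
```

Request:
{"fn": "apply_moves", "kwargs": {"rows": [{"x": 0,"y": 0,"z": 0.8,"ax": 0,"ay": 0,"az": 0,"hand": 255},{"x": 0,"y": 0,"z": 0.8,"ax": 0,"ay": 0,"az": 0,"hand": 255}]}}

```text
time: 9.9
tool_pos: [0.519, 0.1238, 0.1937]
orientation: [[-0.95, -0.313, -0.002], [-0.313, 0.95, -0.002], [0.003, -0.002, -1.0]]
wrist_force: [-4.6, -0.2, 16.7]
width: -0.0001
```

16.7 N with almost no travel, so the lid is on its stop. I'll lift off and check that it stays.

Request:
{"fn": "apply_moves", "kwargs": {"rows": [{"x": 0,"y": 0,"z": -3,"ax": 0,"ay": 0,"az": 0,"hand": 255},{"x": 0,"y": 0,"z": -10,"ax": 0,"ay": 0,"az": 0,"hand": 255},{"x": 0,"y": 0,"z": -30,"ax": 0,"ay": 0,"az": 0,"hand": 255},{"x": 0,"y": 0,"z": -60,"ax": 0,"ay": 0,"az": 0,"hand": 255},{"x": -40,"y": 0,"z": -90,"ax": 0,"ay": 0,"az": 0,"hand": 255},{"x": -40,"y": 0,"z": -90,"ax": 0,"ay": 0,"az": 0,"hand": 255}]}}

```text
time: 10.65
tool_pos: [0.5591, 0.1373, 0.2855]
orientation: [[-0.95, -0.313, 0.002], [-0.313, 0.95, -0.001], [-0.001, -0.001, -1.0]]
wrist_force: [-0.6, -0.0, -1.3]
width: 0.0003
```

```bash
python3 look.py a5
```

```text
10.7 [0.5576 0.1368 0.2841] [-0.2691  0.5334 -1.456 ]
```

View pics/a5.png

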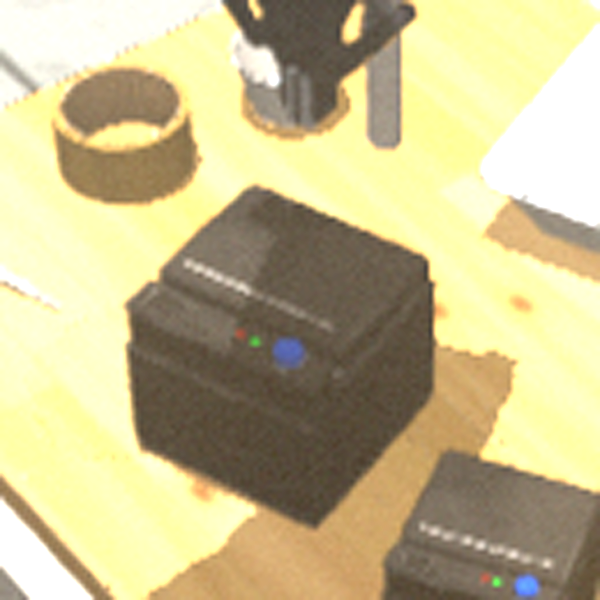

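Lid stays down with the fingers off: the serration line is at the same pixels, (185,262)–(330,327), as when pressed. Next is the feed key.

Request:
{"fn": "apply_moves", "kwargs": {"rows": [{"x": 40,"y": -20,"z": 0,"ax": 0,"ay": 0,"az": 0,"hand": 255},{"x": 83,"y": -41,"z": 0,"ax": 0,"ay": 0,"az": 0,"hand": 255},{"x": 83,"y": -41,"z": 30,"ax": 0,"ay": 0,"az": 0,"hand": 255},{"x": 83,"y": -41,"z": 55,"ax": 0,"ay": 0,"az": 0,"hand": 255},{"x": 83,"y": -41,"z": 70,"ax": 0,"ay": 0,"az": 0,"hand": 255},{"x": 83,"y": -41,"z": 72,"ax": 0,"ay": 0,"az": 0,"hand": 255},{"x": 83,"y": -41,"z": 72,"ax": 0,"ay": 0,"az": 0,"hand": 255}]}}

```text
time: 11.58
tool_pos: [0.4913, 0.0717, 0.2126]
orientation: [[-0.95, -0.313, -0.001], [-0.313, 0.95, -0.002], [0.002, -0.001, -1.0]]
wrist_force: [-1.0, 0.4, 0.5]
width: -0.0001
```

```bash
python3 look.py a6
```

```text
11.625 [0.4915 0.0717 0.2128] [-0.0021  0.1129 -0.0203]
```

View pics/a6.png

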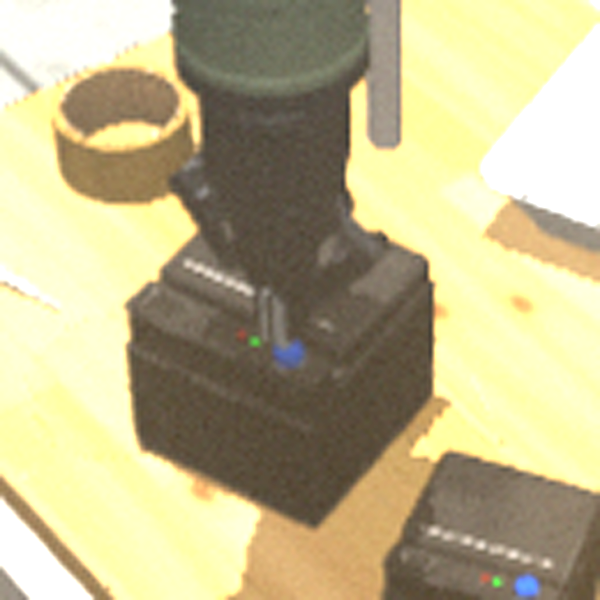

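```bash
python3 - <<'E'
from h import *
s=bot.observe();R=np.array(s["orientation"]);
Z=lambda p:((p-[235,160])*600/130)
for q in((0,0),(.011,0),(-.011,0),(0,.012),(0,-.012)):
  tip=s["tool_pos"]+R@np.array([q[0],q[1],bot.tip_reach]);print(q,Z(proj("scene",tip)))
print("key",Z(proj("scene",np.array([.4947,.0735,.129]))),"tip lowered",Z(proj("scene",np.array([.4915,.0717,.129]))))
E
python3 - <<'E'
import cv2
a=cv2.imread("pics/a6.png")[220:400,180:400];cv2.imwrite("pics/a6z.png",cv2.resize(a,None,fx=3,fy=3,interpolation=cv2.INTER_CUBIC))
E
```

```text
(0, 0) [283.4554 333.047 ]
(0.011, 0) [271.4626 345.017 ]
(-0.011, 0) [295.3332 321.1919]
(0, 0.012) [265.2274 324.3936]
(0, -0.012) [301.811  341.7609]
key [286.8472 343.3767] tip lowered [284.0423 347.7912]
```

View pics/a6z.png

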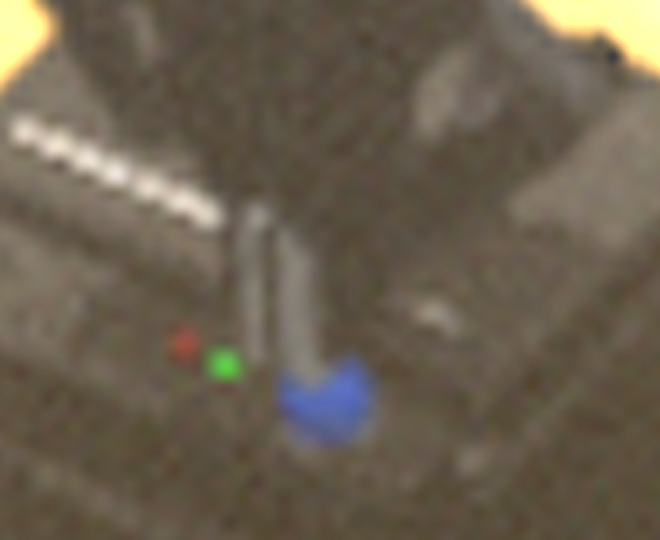

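Request:
{"fn": "apply_moves", "kwargs": {"rows": [{"x": 0,"y": -3,"z": 4,"ax": 0,"ay": 0,"az": 0,"hand": 255},{"x": 0,"y": -3,"z": 8,"ax": 0,"ay": 0,"az": 0,"hand": 255},{"x": 0,"y": -3,"z": 11,"ax": 0,"ay": 0,"az": 0,"hand": 255},{"x": 0,"y": -3,"z": 12,"ax": 0,"ay": 0,"az": 0,"hand": 255},{"x": 0,"y": -3,"z": 12,"ax": 0,"ay": 0,"az": 0,"hand": 255}]}}

```text
time: 12.25
tool_pos: [0.4924, 0.0688, 0.2008]
orientation: [[-0.95, -0.313, -0.001], [-0.313, 0.95, -0.002], [0.002, -0.001, -1.0]]
wrist_force: [-1.3, 0.3, 1.3]
width: 0.0001
```

Request:
{"fn": "apply_moves", "kwargs": {"rows": [{"x": 0,"y": 0,"z": 1,"ax": 0,"ay": 0,"az": 0,"hand": 255},{"x": 0,"y": 0,"z": 2,"ax": 0,"ay": 0,"az": 0,"hand": 255},{"x": 0,"y": 0,"z": 2,"ax": 0,"ay": 0,"az": 0,"hand": 255}]}}

```text
time: 12.62
tool_pos: [0.4924, 0.0688, 0.1988]
orientation: [[-0.95, -0.313, -0.001], [-0.313, 0.95, -0.002], [0.002, -0.001, -1.0]]
wrist_force: [-1.1, -0.5, 2.4]
width: -0.0003
```

Request:
{"fn": "apply_moves", "kwargs": {"rows": [{"x": 0,"y": 0,"z": 1,"ax": 0,"ay": 0,"az": 0,"hand": 255},{"x": 0,"y": 0,"z": 1.5,"ax": 0,"ay": 0,"az": 0,"hand": 255},{"x": 0,"y": 0,"z": 1.5,"ax": 0,"ay": 0,"az": 0,"hand": 255}]}}

```text
time: 13.0
tool_pos: [0.4924, 0.0688, 0.1973]
orientation: [[-0.95, -0.313, -0.001], [-0.313, 0.95, -0.002], [0.002, -0.001, -1.0]]
wrist_force: [-1.2, 0.4, 3.8]
width: -0.0004
```

Tip is at z 0.1247 with 3.8 N. A little further, to reach the key's stop.

Request:
{"fn": "apply_moves", "kwargs": {"rows": [{"x": 0,"y": 0,"z": 0.8,"ax": 0,"ay": 0,"az": 0,"hand": 255},{"x": 0,"y": 0,"z": 0.8,"ax": 0,"ay": 0,"az": 0,"hand": 255}]}}

```text
time: 13.25
tool_pos: [0.4923, 0.0688, 0.1969]
orientation: [[-0.95, -0.313, -0.001], [-0.313, 0.95, -0.002], [0.001, -0.002, -1.0]]
wrist_force: [-3.2, -0.7, 14.5]
width: 0.0003
```

Request:
{"fn": "apply_moves", "kwargs": {"rows": [{"x": 0,"y": 0,"z": 0.7,"ax": 0,"ay": 0,"az": 0,"hand": 255},{"x": 0,"y": 0,"z": 0.7,"ax": 0,"ay": 0,"az": 0,"hand": 255}]}}

```text
time: 13.5
tool_pos: [0.4924, 0.0689, 0.1968]
orientation: [[-0.95, -0.313, -0.0], [-0.313, 0.95, -0.002], [0.001, -0.002, -1.0]]
wrist_force: [-4.9, -1.3, 19.5]
width: -0.0
```

Spring feel up to about 4 N and then a hard stop, so the key is fully down. Lifting off.

Request:
{"fn": "apply_moves", "kwargs": {"rows": [{"x": 0,"y": 0,"z": -3,"ax": 0,"ay": 0,"az": 0,"hand": 255},{"x": 0,"y": 0,"z": -10,"ax": 0,"ay": 0,"az": 0,"hand": 255},{"x": 0,"y": 0,"z": -40,"ax": 0,"ay": 0,"az": 0,"hand": 255},{"x": 0,"y": 0,"z": -80,"ax": 0,"ay": 0,"az": 0,"hand": 255},{"x": -60,"y": 40,"z": -110,"ax": 0,"ay": 0,"az": 0,"hand": 255},{"x": -80,"y": 40,"z": -110,"ax": 0,"ay": 0,"az": 0,"hand": 255},{"x": -80,"y": 40,"z": -110,"ax": 0,"ay": 0,"az": 0,"hand": 255}]}}

```text
time: 14.38
tool_pos: [0.5566, 0.1334, 0.3068]
orientation: [[-0.949, -0.314, 0.001], [-0.314, 0.949, -0.001], [-0.0, -0.001, -1.0]]
wrist_force: [-0.8, -0.3, -0.8]
width: 0.0003
```

```bash
python3 look.py a7
```

```text
14.425 [0.5558 0.1324 0.3065] [-0.0498 -0.9227 -0.3816]
```

View pics/a7.png

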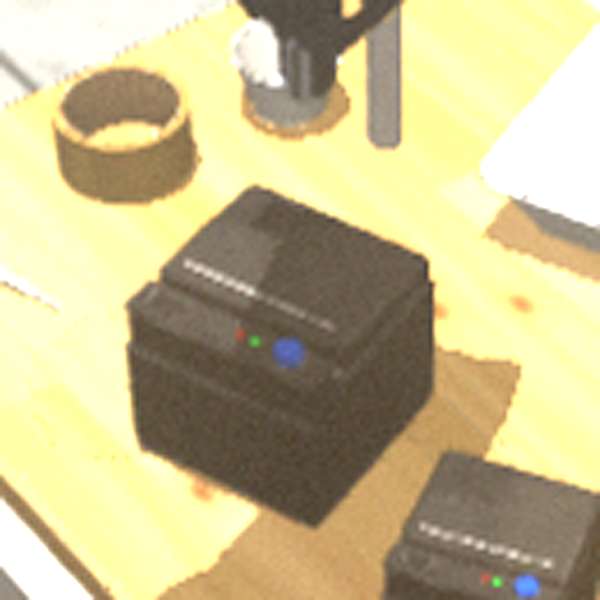

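Lid is shut and the key is back up at (288,352), where it was before the press. Handing in.

```bash
python3 -c "
from bench import bot
print(bot.hand_in())"
```

```text
the job is handed in; nothing more can be done
None
```

I closed the lid, lifted off it, pressed the feed key down and let it up, and handed the job in at about 14.4 s; no verdict was reported.

- **Lid:** I swung it down with closed fingers from behind and pressed it near its free edge. The force rose to about 6 N, fell to zero over the last few millimetres, then climbed against a hard stop. The highest vertical force I read was 16.7 N. With the fingers off, the lid stayed at the same pixels in two later pictures, so it was locked.
- **Feed key:** It felt like a spring up to about 4 N, then hit a hard stop. I pressed it to a highest vertical reading of 19.5 N, about 20 N in all, and lifted off. In the last picture it was back at its original position.
- **End state:** The hand was well clear and the wrist force was near zero. The tape roll looked unmoved. I did not re-check the pad, stapler, pen and scissors, but the arm's path did not go near them.
- **Disagreement and limits:** The two camera views put the key about 3 mm apart, so I shifted the press 3 mm towards where the scene view showed it. Forces were only read at the end of each move, and the lid and key joint values could not be read directly.

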